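# Line up the decorating things by height

### The job

Set out the decorating things on the wooden board in order of height: the tall squeeze bottle, the shorter squeeze bottle, the small jar and the steel piping nozzle, each standing upright in the middle of its own black rubber disc. The tallest goes next to the board's tall end post, and they step down from there to the shortest next to the low post; the wooden stamp is not part of the row.

Things in the scene. Friction and masses are not known exactly. Their poses are not given: they have to be found in the camera images.
- tall_bottle: tall, slim squeeze bottle with a straight pointed cone cap; 166 mm high, body round, 43 mm across up to about 115 mm, then narrowing; the cap is 28 mm across or less; loose, upright, about 0.15 kg. Origin: centre of its underside, z up its axis.
- short_bottle: shorter, squat squeeze bottle, with a thin strap looping from the spout down beside the cap; 130 mm high, body round, 42 mm across up to 65 mm; from 70 to 110 mm a neck and cap 28 mm across or a little less, which can be gripped too; loose, upright, about 0.11 kg. Origin: centre of its underside, z up its axis.
- jar: small round screw jar with a ribbed dark lid; 60 mm high, 38 mm across from foot to lid; loose, upright, about 0.07 kg. Origin: centre of its underside, z up its axis.
- nozzle: plain steel piping nozzle, a cone standing on its wide end; 34 mm high, 24 mm across at the foot, tapering to about 9 mm at the top; grip it low; loose, about 12 g. Origin: centre of its underside, z up its axis.
- disc_1: black rubber disc, 70 mm across and 3 mm thick, fixed on the wooden board; origin at the centre of its underside, so things stand 3 mm above it (13 mm above the worktop); y runs along the row towards disc_1, x across the board, away from the robot. One end of the row of four; the discs are numbered along the row, centres 85 mm apart.
- disc_2: black rubber disc, 70 mm across and 3 mm thick, fixed on the wooden board; origin at the centre of its underside, so things stand 3 mm above it (13 mm above the worktop); y runs along the row towards disc_1, x across the board, away from the robot. Second in the row, between disc_1 and disc_3.
- disc_3: the same black rubber disc and axes as disc_1; third in the row, between disc_2 and disc_4. To the robot's right of the board stands a blue bag sealer with its arm raised to about 0.27 m above the worktop.
- disc_4: black rubber disc, 70 mm across and 3 mm thick, fixed on the wooden board; origin at the centre of its underside, so things stand 3 mm above it (13 mm above the worktop); y runs along the row towards disc_1, x across the board, away from the robot. The other end of the row. The board under the discs is pale wood, 90 mm deep, 440 mm long and 10 mm thick, fixed to the worktop.
- tall_post: the tall end post: brass, 70 mm high, 26 mm across at the foot, fixed on the board 72 mm beyond the centre of the end disc next to it (disc_1 or disc_4: it varies); origin at the centre of its foot. At the other end of the board is a low brass post, 15 mm high.
Things that resemble listed ones, but are neither listed nor needed, are in the scene too. Leave any purple look-alike of the tall_bottle alone.

How it is judged (in metres and radians):
At the end, for the whole second after the job is handed in: Counted from the tall post: tall bottle, short bottle, jar, nozzle, each standing on its own disc with its centre within 14 mm of the disc's centre, upright within 0.1 rad, released and at rest (((horizontal distance between tall_post and disc_1 below 0.1 m and horizontal distance between tall_bottle and disc_1 below 0.014 m and horizontal distance between short_bottle and disc_2 below 0.014 m and horizontal distance between jar and disc_3 below 0.014 m and horizontal distance between nozzle and disc_4 below 0.014 m) or (horizontal distance between tall_post and disc_4 below 0.1 m and horizontal distance between tall_bottle and disc_4 below 0.014 m and horizontal distance between short_bottle and disc_3 below 0.014 m and horizontal distance between jar and disc_2 below 0.014 m and horizontal distance between nozzle and disc_1 below 0.014 m)) and z of tall_bottle in the frame of disc_1 between -0.001 and 0.008 m and angle between each of tall_bottle, short_bottle, jar, nozzle's own z axis and vertical below 0.1 rad and linear speed of each of tall_bottle, short_bottle, jar, nozzle below 0.02 m/s and angular speed of each of tall_bottle, short_bottle, jar, nozzle below 0.2 rad/s and z of short_bottle in the frame of disc_1 between -0.001 and 0.008 m and z of jar in the frame of disc_1 between -0.001 and 0.008 m and z of nozzle in the frame of disc_1 between -0.001 and 0.008 m); the robot touches nothing.
It also fails if it takes over 125 s, if anything falls off the work surface, if the arm or the gripper's body presses on something with over 40 N, if the wrist force passes 120 N, or if a joint passes its speed limit or range.

### The arm

A 7-joint arm with a two-finger parallel gripper is mounted at the origin on a cart in front of the work surface, level with it; the furniture and walls round the work are solid. World frame = base frame: x ahead of the robot, y to its left, z up, the work surface at z = 0. Lengths are in m, angles in degrees, forces in N, time in s.
With the tool pointing down it reaches from about 0.4 to 0.925 m from the base axis. Payload 4.1 kg.
Tool frame: the origin (TCP) lies on the front face of the gripper's body, between the roots of the fingers; the fingertips stand 73 mm ahead of it and the grasp point (between the pads) lies 54 mm ahead of it; z points along the fingers, y is the line along which they close (so a half turn about z gives the same grasp; the last joint's range is limited). The gripper opens to 85 mm and grips with 20 to 120 N. Pads are 22 mm wide; open, the fingers measure 114 mm over their backs; the gripper's body (76 mm by 85 mm) begins 54 mm behind the grasp point. The pads swing forward as they close: fully open they stand 13 mm farther back than shut.
Start: joints at [70.13, 22.827, 2.584, 88.041, -1.071, 69.15, -2.905], TCP at [0.159, -0.63, 0.304] pointing down, gripper open.
Joint ranges: [-161.44, 161.44], [-28.35, 127.94], [-78.24, 83.42], [0, 140.83], [-78.03, 258.03], [13.02, 114.36], [-168.23, 168.23]. Speed limits (degrees/s): [147.25, 147.25, 180, 180, 180, 180, 180].

### API

Orientations are given as [roll, pitch, yaw] about the fixed x, y, z axes, in that order (R = Rz(yaw) Ry(pitch) Rx(roll)).
In Python, from plant import bot, vision, close_job gives the robot as it stands.
- The arm moves only by the tool apply_moves, never from a script. Its argument "motion" is a list of rows, each a list of 4 numbers: the shift along the tool's x, y, z in mm, then the turn about the tool's z in rad. In form: [[x, y, z, twist], ...]. A call has 1 to 12 rows; each row is the pose to reach, as a shift and turn from the pose commanded when the call began, along the tool's axes at that moment; what a row does not reach only later rows make up. A row lasts 1/10 s, in which the tool goes at most 50 mm and 8.59 degrees, less where a joint would pass 70% of its speed; a pose out of reach is approached as far as the arm can. A call with a gripper value outside its range is refused whole. "jaw" is the closure, from -1 (fully open) to 1 (shut), set as the call begins (left out, the last holds). The fingers move at their own pace and stop on an object; "newtons" is the grip in N (left out, the last holds). Time passes only in rows, so rows that repeat a pose let the fingers close. It gives the time, the measured TCP pose, the force, the opening and the grip force at its end, in the units of the state.
- bot.sense(): the state, without advancing time (a new reading comes with each control period).
- vision.camera(name): name is "scene" or "side" or "wrist"; returns a dict with "img" (480x640x3 uint8, blue, green, red), "z_map" (480x640 float32, m along the optical axis (not along the pixel's ray), 0 where there is no reading), "intrinsics" (3x3 intrinsics, pixels), "dist" ([k1, k2, p1, p2, k3] as OpenCV has them; the pictures are not rectified), "R" (3x3) and "t" (3): a world point X has camera coordinates R X + t; the wrist camera has in their place "tool_from_camera" (4x4, takes a point from camera to tool coordinates, whose origin is the TCP and whose axes are the flange's). Camera axes: x right, y down, z forward; pixel columns grow to the right and rows downward; lengths in m; the calibration is good to about 2 mm. A picture is of the moment at which its call begins: read the wrist's pose just before it.
- close_job(): hands the job in; it is judged then, once.
The state is a dict: "time_s": time; "joint_pos": joint angles; "qvel": joint speeds; "tau": joint torques, N m; "tool_pos": TCP position; "orientation": TCP orientation; "contact_force": force on the tool from outside, world axes, zero at the start; "torque": the same for the moment, N m; "gripper_width": opening from 0.0 (shut) to 1.0 (fully open); "grip_force": force on a finger pad.
Only numpy, scipy, OpenCV 4.12 (cv2) and the standard library are available. Lean on these libraries where they do the work, as an engineer would, in place of code of your own. Each camera call takes 0.05 s, during which the arm holds its last target. There are 200 camera calls.

## Working session

There is one attempt and no reset: what is moved stays moved. The work goes in short steps, Python scripts to look and compute and a tool call to move; the robot and the scene stay as the last step left them, time stands still between calls to the robot, and variables do not carry over. Pictures are saved under pics/ and viewed, at most 14 in all, crops included, and the job is handed in when it is done.

Besides the shell and the picture viewer there is one more tool, called after "Emit:" by a JSON object that holds its "name" and its "arguments". apply_moves: Moves the arm, as the interface text tells. Its arguments: {"type":"object","properties":{"motion":{"type":"array"},"jaw":{"type":"number"},"newtons":{"type":"number"}},"required":["motion"]}

```bash
mkdir -p pics; ls; cat > h.py <<'E'
import numpy as np, cv2
from plant import bot, vision, close_job
from scipy.spatial.transform import Rotation as Ro
def shot(n,f):
    s=bot.sense(); c=vision.camera(n); cv2.imwrite('pics/%s.png'%f,c['img'])
    if n=='wrist':
        T=np.eye(4);T[:3,:3]=Ro.from_euler('xyz',s['orientation'],degrees=True).as_matrix();T[:3,3]=s['tool_pos']
        c['M']=T@np.array(c['tool_from_camera'])
    else:
        M=np.eye(4);M[:3,:3]=np.array(c['R']).T;M[:3,3]=-np.array(c['R']).T@np.array(c['t']);c['M']=M
    np.savez('pics/%s.npz'%f,z=c['z_map'],K=c['intrinsics'],d=c['dist'],M=c['M']);return c
def ray(f,u,v):
    c=np.load('pics/%s.npz'%f); p=cv2.undistortPoints(np.array([[[u,v]]],float),c['K'],c['d'])[0,0]
    return c['M'],np.array([p[0],p[1],1.]),c['z']
def pz(f,u,v,r=1):   # by depth
    M,d,z=ray(f,u,v); w=z[v-r:v+r+1,u-r:u+r+1]; w=w[w>0]
    return (M[:3,:3]@(d*np.median(w))+M[:3,3]).round(4) if len(w) else None
def ph(f,u,v,h):     # on plane z=h
    M,d,_=ray(f,u,v); d=M[:3,:3]@d; return (M[:3,3]+d*(h-M[2,3])/d[2]).round(4)
E
python3 - <<'E'
from h import *
for n in('scene','side','wrist'):
    c=shot(n,n+'0'); print(n,c['M'].round(3).tolist())
print(bot.sense())
E
```

```text
pics
scene [[0.778, -0.291, 0.557, 0.073], [-0.628, -0.339, 0.7, -0.563], [-0.015, -0.895, -0.446, 0.493], [0.0, 0.0, 0.0, 1.0]]
side [[-0.999, -0.027, 0.041, 0.568], [-0.049, 0.639, -0.768, 0.906], [-0.006, -0.769, -0.639, 0.707], [0.0, 0.0, 0.0, 1.0]]
wrist [[0.245, -0.929, -0.278, 0.231], [-0.969, -0.236, -0.068, -0.612], [-0.003, 0.287, -0.958, 0.373], [0.0, 0.0, 0.0, 1.0]]
{'time_s': 0.15, 'joint_pos': array([70.13065126, 22.86192029,  2.58135003, 88.09787536, -1.07200073,
       69.14875501, -2.90594209]), 'qvel': array([ 0.01952461, -0.06433456,  0.02207626, -0.27032106, -0.10389317,
        0.06759332, -0.029673  ]), 'tau': array([ 2.15513923e-03, -4.75562382e+01,  1.36674084e+00, -2.54511684e+01,
        1.17831171e-02,  6.47466179e-03,  1.12693411e-05]), 'tool_pos': array([ 0.15935677, -0.62977922,  0.30310308]), 'orientation': array([-1.79915800e+02,  5.64989807e-03,  1.42015128e+01]), 'contact_force': array([ 0.19547983, -0.18551715,  0.54677427]), 'torque': array([ 0.03767807,  0.00907404, -0.03827966]), 'grip_force': 0.0, 'gripper_width': 1.0015741350217147}
```

View pics/scene0.png

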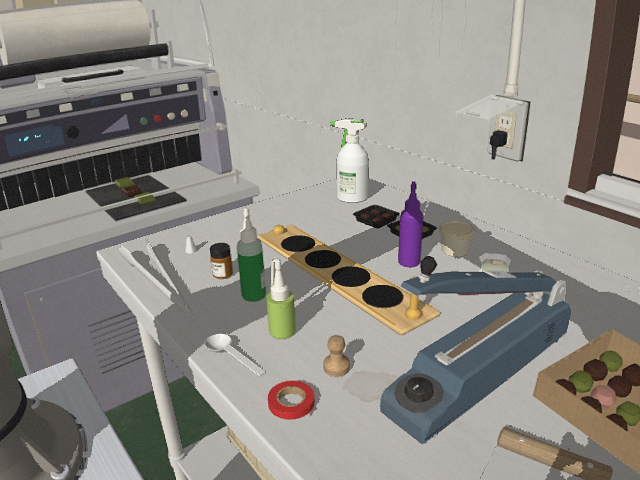

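View pics/side0.png

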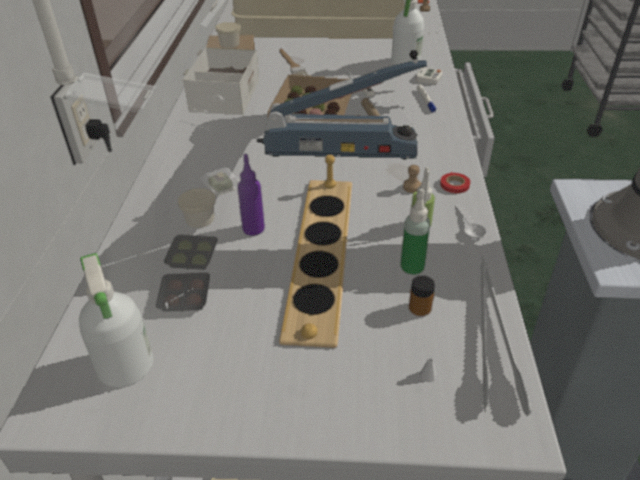

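```bash
python3 - <<'E'
from h import *
print('scene discs',[ph('scene0',*p,.013).tolist() for p in((298,243),(322,259),(351,276),(382,295))])
print('side discs',[ph('side0',*p,.013).tolist() for p in((314,299),(319,264),(323,233),(327,206))])
for n,p,q in(('tall',(252,270),(414,240)),('short',(282,315),(428,205)),('jar',(221,265),(422,300)),('noz',(190,245),(429,370)),('post',(413,308),(330,175)),('purple',(409,235),(252,210)),('stamp',(336,362),(412,180))):
    print(n,pz('scene0',*p),pz('side0',*q))
print('jar lid',pz('side0',422,283),'tip tall',pz('scene0',247,215),'noz foot', ph('side0',428,379,0),ph('scene0',190,251,0))
for p in((428,265),(480,282),(550,290),(412,285)):print('sealer scene',pz('scene0',*p))
for p in((425,65),(350,88),(280,108),(405,130)):print('sealer side',pz('side0',*p))
a=cv2.imread('pics/scene0.png')[190:350,160:450]; b=cv2.imread('pics/side0.png')[150:400,280:500]
a=cv2.resize(a,None,fx=2.7,fy=2.7,interpolation=2); cv2.imwrite('pics/crop0.png',a)
E
```

```text
scene discs [[0.6253, 0.2215, 0.013], [0.6198, 0.1364, 0.013], [0.6193, 0.0521, 0.013], [0.617, -0.0299, 0.013]]
side discs [[0.6246, 0.2283, 0.013], [0.6214, 0.1435, 0.013], [0.619, 0.0582, 0.013], [0.6156, -0.0255, 0.013]]
tall [0.4512 0.1104 0.062 ] [0.4634 0.1498 0.0783]
short [ 0.4274 -0.0099  0.0457] [0.4286 0.0269 0.0599]
jar [0.4456 0.2135 0.0298] [0.4538 0.2477 0.0384]
noz [0.4493 0.3541 0.0154] [0.4514 0.3677 0.0198]
post [ 0.6099 -0.1063  0.0283] [ 0.6127 -0.0953  0.039 ]
purple [0.7366 0.0239 0.0684] [0.747  0.0568 0.0611]
stamp [ 0.4396 -0.1207  0.0197] [ 0.4465 -0.1041  0.0253]
jar lid [0.4546 0.2315 0.0594] tip tall [0.4593 0.1253 0.1545] noz foot [0.4509 0.3683 0.    ] [0.4491 0.3584 0.    ]
sealer scene [ 0.4481 -0.2597  0.229 ]
sealer scene [ 0.5357 -0.268   0.1781]
sealer scene [ 0.722  -0.2695  0.0919]
sealer scene [ 0.4312 -0.2547  0.2094]
sealer side [ 0.4283 -0.2449  0.2072]
sealer side [ 0.5775 -0.2421  0.1571]
sealer side [ 0.7263 -0.2445  0.1075]
sealer side [ 0.4563 -0.2431  0.0611]
```

View pics/crop0.png

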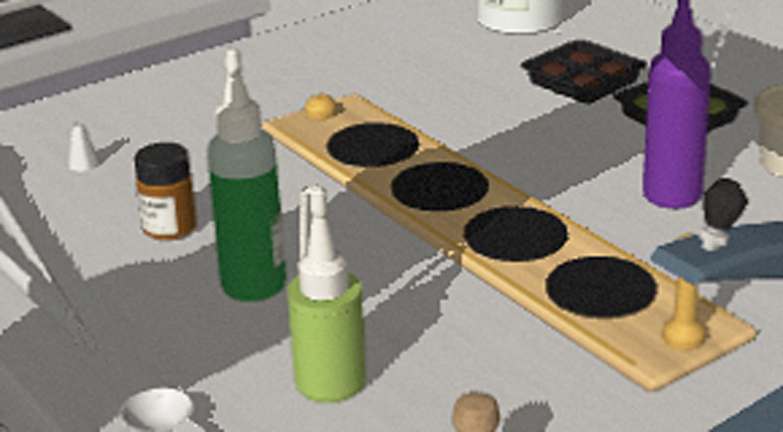

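```bash
python3 - <<'E'
from h import *
def cloud(f):
    c=np.load('pics/%s.npz'%f); z=c['z'];v,u=np.nonzero(z>0)
    p=cv2.undistortPoints(np.stack([u,v],1)[:,None].astype(float),c['K'],c['d'])[:,0]
    P=np.c_[p,np.ones(len(p))]*z[v,u][:,None]; return P@c['M'][:3,:3].T+c['M'][:3,3],u,v
for f in('scene0','side0'):
    P,u,v=cloud(f)
    for n,c in(('tall',(.457,.13)),('short',(.43,.01)),('jar',(.452,.227)),('noz',(.45,.36))):
        m=(np.hypot(P[:,0]-c[0],P[:,1]-c[1])<.045)&(P[:,2]>.005); Q=P[m]
        print(f,n,'top',Q[:,2].max().round(3))
        M=np.load('pics/%s.npz'%f)['M']; r=M[:3,0]
        for a in np.arange(.01,.17,.01 if n=='tall' else .02):
            s=Q[abs(Q[:,2]-a)<.004]
            if len(s)>4: 
                w=s[:,:2]@r[:2]; print(int(a*1000),(s[:,:2].mean(0)*1000).round(),'w',round(np.ptp(w)*1000),'mid',((s[w.argmin()]+s[w.argmax()])*500)[:2].round())
E
```

```text
scene0 tall top 0.167
10 [453. 114.] w 42 mid [459. 126.]
20 [451. 115.] w 40 mid [457. 124.]
30 [453. 114.] w 40 mid [457. 123.]
40 [452. 114.] w 41 mid [458. 125.]
50 [452. 114.] w 39 mid [456. 122.]
60 [453. 114.] w 41 mid [457. 124.]
69 [452. 114.] w 38 mid [457. 123.]
80 [453. 114.] w 40 mid [457. 124.]
90 [452. 114.] w 41 mid [457. 125.]
99 [453. 115.] w 40 mid [458. 125.]
110 [454. 120.] w 35 mid [459. 128.]
120 [454. 120.] w 27 mid [457. 126.]
130 [456. 124.] w 27 mid [457. 126.]
140 [457. 125.] w 13 mid [460. 128.]
150 [458. 126.] w 9 mid [459. 129.]
160 [458. 127.] w 8 mid [459. 128.]
scene0 short top 0.13
10 [429.  -5.] w 42 mid [435.   6.]
30 [428.  -4.] w 42 mid [435.   7.]
49 [429.  -5.] w 40 mid [433.   4.]
69 [433.   1.] w 40 mid [438.   8.]
89 [434.   7.] w 21 mid [437.  12.]
109 [435.  11.] w 16 mid [437.  14.]
129 [436.   8.] w 8 mid [437.  10.]
scene0 jar top 0.062
10 [448. 216.] w 38 mid [452. 226.]
30 [448. 216.] w 37 mid [451. 223.]
49 [448. 217.] w 36 mid [452. 226.]
scene0 noz top 0.034
10 [449. 355.] w 19 mid [452. 359.]
30 [450. 359.] w 8 mid [453. 362.]
si
[... 356 characters left out ...]
] w 41 mid [459. 134.]
110 [460. 139.] w 37 mid [459. 130.]
120 [459. 139.] w 28 mid [459. 132.]
130 [459. 136.] w 27 mid [458. 131.]
140 [459. 135.] w 14 mid [458. 133.]
150 [459. 132.] w 10 mid [459. 129.]
160 [459. 133.] w 8 mid [459. 131.]
side0 short top 0.131
30 [420.  21.] w 7 mid [420.  19.]
49 [427.  22.] w 40 mid [436.  12.]
69 [432.  18.] w 37 mid [436.  17.]
89 [437.  17.] w 22 mid [437.  12.]
109 [437.  19.] w 6 mid [437.  17.]
129 [436.  13.] w 7 mid [436.  11.]
side0 jar top 0.063
10 [454. 244.] w 37 mid [452. 234.]
30 [454. 244.] w 39 mid [452. 231.]
49 [455. 243.] w 35 mid [453. 233.]
side0 noz top 0.036
10 [452. 367.] w 20 mid [451. 360.]
30 [451. 363.] w 10 mid [451. 362.]
```

Emit:
{"name": "apply_moves", "arguments": {"motion": [[0,0,-30,0],[0,0,-60,0],[0,0,-90,0],[0,0,-120,0],[0,0,-120,0]], "jaw": -1}}

```text
time_s: 0.65
tool_pos: [0.1597, -0.6315, 0.4289]
orientation: [179.5, -0.0, 14.2]
contact_force: [-0.6, -0.1, -0.0]
gripper_width: 0.999
grip_force: 0.0
```

Emit:
{"name": "apply_moves", "arguments": {"motion": [[43,-19,0,-0.14],[87,-37,0,-0.28],[130,-56,0,-0.42],[173,-75,0,-0.56],[217,-93,0,-0.7],[260,-112,0,-0.84],[304,-130,0,-0.98],[347,-149,0,-1.12],[358,-193,0,-1.26],[369,-236,0,-1.323],[380,-280,0,-1.323],[391,-324,0,-1.323]]}}

```text
time_s: 1.85
tool_pos: [0.4585, -0.2182, 0.4229]
orientation: [-179.9, -0.0, 90.0]
contact_force: [-0.1, 0.7, 0.9]
gripper_width: 1.001
grip_force: 0.0
```

Emit:
{"name": "apply_moves", "arguments": {"motion": [[45,10,0,0],[90,20,0,0],[135,30,0,0],[180,40,0,0],[225,50,0,0],[270,60,0,0],[290,62,0,0],[290,62,0,0],[290,62,0,0]]}}

```text
time_s: 2.75
tool_pos: [0.5208, 0.0693, 0.4231]
orientation: [-179.9, 0.1, 90.0]
contact_force: [0.4, -0.9, -0.2]
gripper_width: 1.001
grip_force: 0.0
```

```bash
python3 - <<'E'
from h import *
shot('wrist','w1'); print(bot.sense()['tool_pos'],bot.sense()['joint_pos'])
E
```

```text
[0.52091042 0.06823008 0.4231737 ] [ 22.38966945   8.09385252 -38.75055984  93.73442076   5.18825498
  80.06300907 -17.09453327]
```

View pics/w1.png

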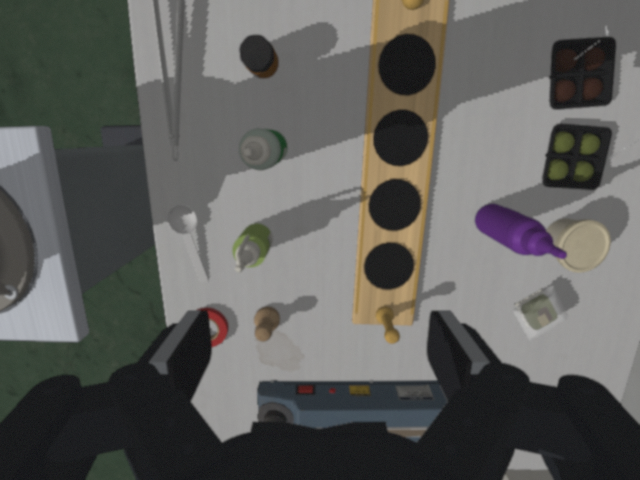

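```bash
python3 - <<'E'
from h import *
print([ph('w1',*p,.013).tolist()[:2] for p in((407,64),(401,138),(395,204),(389,266))])
im=cv2.imread('pics/w1.png'); c=np.load('pics/w1.npz')
m=((im.max(2)<45)*255).astype(np.uint8); m[:, :340]=0;m[:,450:]=0;m[300:]=0
n,l,s,ce=cv2.connectedComponentsWithStats(m)
print([(ce[i].round(1).tolist(),ph('w1',*ce[i],.013)[:2].tolist()) for i in range(1,n) if s[i,4]>1500])
cv2.imwrite('pics/crop1.png',cv2.resize(im[110:280,200:320],None,fx=4.5,fy=3.5*4.5/4.5,interpolation=2) if 0 else cv2.resize(im[110:280,200:320],None,fx=3.5,fy=3.5,interpolation=2))
E
```

```text
[[0.6259, 0.2263], [0.6233, 0.1406], [0.6204, 0.0573], [0.6172, -0.0285]]
[([406.6, 64.2], [0.6254, 0.2261]), ([400.2, 137.0], [0.6223, 0.1418]), ([394.4, 204.2], [0.6196, 0.057]), ([388.7, 265.4], [0.6168, -0.0277])]
```

View pics/crop1.png

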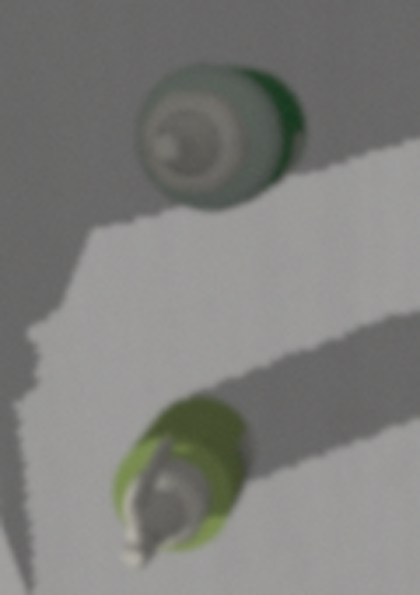

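```bash
python3 - <<'E'
from h import *
print('tall cap rim',ph('w1',255.5,149.5,.133),'tip',ph('w1',247.5,151.5,.166),'short tip',ph('w1',238,267,.13),'short cap c',ph('w1',250,253,.1),'strap low?',ph('w1',245.5,236,.1))
E
```

```text
tall cap rim [0.4612 0.1304 0.133 ] tip [0.4598 0.1299 0.166 ] short tip [0.4369 0.0119 0.13  ] short cap c [0.4444 0.0177 0.1   ] strap low? [0.4405 0.0372 0.1   ]
```

Emit:
{"name": "apply_moves", "arguments": {"motion": [[30,-31,0,0],[61,-62,0,0],[61,-62,50,0],[61,-62,100,0],[61,-62,120,0],[61,-62,120,0],[61,-62,120,0]]}}

```text
time_s: 3.5
tool_pos: [0.4597, 0.1297, 0.3045]
orientation: [180.0, 0.0, 89.9]
contact_force: [-0.2, 0.5, 0.3]
gripper_width: 1.002
grip_force: 0.0
```

Emit:
{"name": "apply_moves", "arguments": {"motion": [[0,0,30,0],[0,0,60,0],[0,0,85,0],[0,0,105,0],[0,0,120,0],[0,0,120,0]]}}

```text
time_s: 4.1
tool_pos: [0.4596, 0.1301, 0.1839]
orientation: [-180.0, 0.0, 89.9]
contact_force: [0.4, -1.3, 0.3]
gripper_width: 1.001
grip_force: 0.0
```

Emit:
{"name": "apply_moves", "arguments": {"motion": [[0,0,0,0],[0,0,0,0],[0,0,0,0],[0,0,0,0],[0,0,0,0],[0,0,0,0],[0,0,0,0],[0,0,0,0],[0,0,0,0],[0,0,0,0]], "jaw": 1, "newtons": 30}}

```text
time_s: 5.1
tool_pos: [0.4593, 0.1313, 0.1848]
orientation: [179.9, 0.0, 90.0]
contact_force: [-1.5, -1.1, 6.0]
gripper_width: 0.305
grip_force: 27.4
```

Emit:
{"name": "apply_moves", "arguments": {"motion": [[0,0,-10,0],[0,0,-25,0],[0,0,-45,0],[0,0,-70,0],[0,0,-100,0],[0,0,-115,0],[0,0,-120,0],[0,0,-120,0]]}}

```text
time_s: 5.9
tool_pos: [0.459, 0.1308, 0.3043]
orientation: [179.9, 0.0, 90.0]
contact_force: [-0.0, -0.5, -2.4]
gripper_width: 0.302
grip_force: 27.6
```

Emit:
{"name": "apply_moves", "arguments": {"motion": [[-8,8,0,0],[-25,25,0,0],[-48,48,0,0],[-72,72,0,0],[-96,96,0,0],[-120,120,0,0],[-140,140,0,0],[-152,152,0,0],[-158,158,0,0],[-158,158,0,0],[-158,158,0,0]]}}

```text
time_s: 7.0
tool_pos: [0.6164, -0.0259, 0.3036]
orientation: [-179.9, -0.0, 90.1]
contact_force: [-0.9, 0.8, -1.9]
gripper_width: 0.299
grip_force: 27.7
```

Emit:
{"name": "apply_moves", "arguments": {"motion": [[0,0,20,0],[0,0,45,0],[0,0,65,0],[0,0,80,0],[0,0,87,0],[0,0,90,0],[0,0,90,0]]}}

```text
time_s: 7.7
tool_pos: [0.6172, -0.0268, 0.2143]
orientation: [180.0, 0.0, 90.0]
contact_force: [0.2, -0.2, -1.4]
gripper_width: 0.296
grip_force: 27.7
```

```bash
python3 - <<'E'
from h import *
shot('wrist','w2'); shot('side','s2'); a=cv2.imread('pics/w2.png'); b=cv2.imread('pics/s2.png')[120:300,230:450]
cv2.imwrite('pics/v2.png',np.hstack([cv2.resize(a,(440,330)),cv2.resize(b,(360,330))[:, :]]))
E
```

```text
(no output)
```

View pics/v2.png

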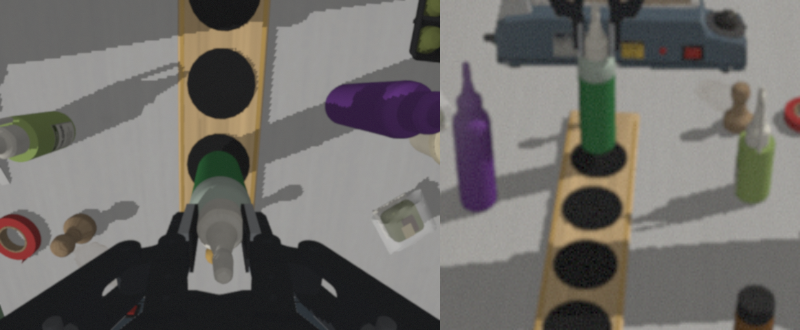

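Emit:
{"name": "apply_moves", "arguments": {"motion": [[0,0,5,0],[0,0,9,0],[0,0,12,0],[0,0,14,0],[0,0,15,0],[0,0,16,0],[0,0,16,0]]}}

```text
time_s: 8.5
tool_pos: [0.6171, -0.0272, 0.1981]
orientation: [180.0, 0.0, 90.0]
contact_force: [-0.4, -0.4, -0.1]
gripper_width: 0.296
grip_force: 28.2
```

Emit:
{"name": "apply_moves", "arguments": {"motion": [[0,0,1,0],[0,0,1,0],[0,0,1,0]]}}

```text
time_s: 8.8
tool_pos: [0.6174, -0.0271, 0.198]
orientation: [179.9, 0.0, 90.0]
contact_force: [-3.0, -0.4, 5.4]
gripper_width: 0.301
grip_force: 29.9
```

Emit:
{"name": "apply_moves", "arguments": {"motion": [[0,0,0,0],[0,0,0,0],[0,0,0,0],[0,0,0,0],[0,0,0,0],[0,0,0,0]], "jaw": -1}}

```text
time_s: 9.4
tool_pos: [0.617, -0.0271, 0.1968]
orientation: [-180.0, 0.0, 90.0]
contact_force: [-0.9, 1.0, -0.7]
gripper_width: 1.0
grip_force: 0.0
```

Emit:
{"name": "apply_moves", "arguments": {"motion": [[0,0,-10,0],[0,0,-35,0],[0,0,-75,0],[0,0,-110,0],[0,0,-110,0]]}}

```text
time_s: 9.9
tool_pos: [0.6198, -0.0263, 0.3137]
orientation: [179.3, 0.0, 90.0]
contact_force: [0.5, 0.3, 0.3]
gripper_width: 0.996
grip_force: 0.0
```

Emit:
{"name": "apply_moves", "arguments": {"motion": [[8,-40,0,-0.1],[17,-80,0,-0.2],[26,-125,0,-0.3],[34,-160,0,-0.35],[38,-180,0,-0.35],[38,-180,30,-0.35],[38,-180,60,-0.35],[38,-180,60,-0.35],[38,-180,60,-0.35]]}}

```text
time_s: 10.8
tool_pos: [0.437, 0.011, 0.2472]
orientation: [-180.0, -0.0, 110.1]
contact_force: [0.8, -0.1, 0.4]
gripper_width: 0.995
grip_force: 0.0
```

```bash
python3 - <<'E'
from h import *
shot('wrist','w3'); a=cv2.imread('pics/w3.png'); cv2.imwrite('pics/c3.png',a[100:,100:540])
E
```

```text
(no output)
```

View pics/c3.png

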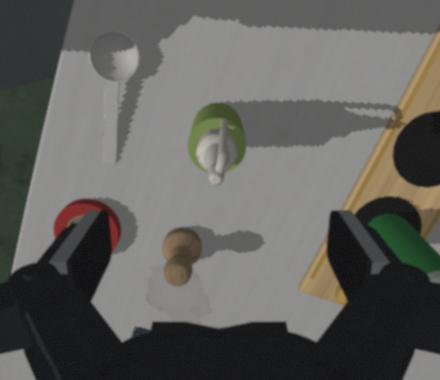

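```bash
python3 - <<'E'
from h import *
print('tip',ph('w3',315,279,.13),'strap top',ph('w3',322,226,.11),ph('w3',322,226,.09),'cap',ph('w3',314,249,.105), pz('w3',314,255),pz('w3',322,235),pz('w3',322,228))
M,d,z=ray('w3',0,0); print(M.round(3))
E
```

```text
tip [0.4358 0.0095 0.13  ] strap top [0.431  0.0339 0.11  ] [0.4328 0.0296 0.09  ] cap [0.4318 0.018  0.105 ] [0.4334 0.0136 0.1024] [0.434  0.0261 0.0983] [0.4337 0.0272 0.0851]
[[ 0.939  0.329  0.098  0.412]
 [ 0.343 -0.9   -0.268  0.08 ]
 [ 0.     0.286 -0.958  0.317]
 [ 0.     0.     0.     1.   ]]
```

Emit:
{"name": "apply_moves", "arguments": {"motion": [[-2,0,25,0.1],[-2,0,50,0.2],[-2,0,75,0.2],[-2,0,90,0.2],[-2,0,101,0.2],[-2,0,101,0.2],[-2,0,101,0.2]]}}

```text
time_s: 11.55
tool_pos: [0.4387, 0.0091, 0.1468]
orientation: [179.9, 0.0, 98.6]
contact_force: [-0.0, 0.8, 0.2]
gripper_width: 0.995
grip_force: 0.0
```

Emit:
{"name": "apply_moves", "arguments": {"motion": [[0,0,0,0],[0,0,0,0],[0,0,0,0],[0,0,0,0],[0,0,0,0],[0,0,0,0],[0,0,0,0],[0,0,0,0],[0,0,0,0],[0,0,0,0]], "jaw": 1, "newtons": 30}}

```text
time_s: 12.55
tool_pos: [0.4379, 0.009, 0.1462]
orientation: [180.0, 0.0, 98.6]
contact_force: [-1.1, -0.1, 5.8]
gripper_width: 0.256
grip_force: 29.2
```

Emit:
{"name": "apply_moves", "arguments": {"motion": [[0,0,-10,0],[0,0,-30,0],[0,0,-60,0],[0,0,-90,0],[0,0,-110,0],[0,0,-120,0],[2,20,-120,0],[5,50,-120,0],[9,85,-120,0],[13,120,-120,0],[17,155,-120,0],[19,175,-120,0]]}}

```text
time_s: 13.75
tool_pos: [0.6096, 0.0546, 0.2646]
orientation: [-180.0, -0.1, 98.6]
contact_force: [-0.7, 0.7, -0.5]
gripper_width: 0.265
grip_force: 28.9
```

Emit:
{"name": "apply_moves", "arguments": {"motion": [[1,9,0,0],[1,12,0,0],[1,12,25,0],[1,12,50,0],[1,12,70,0],[1,12,83,0],[1,12,90,0],[1,12,90,0]]}}

```text
time_s: 14.55
tool_pos: [0.6189, 0.0564, 0.1753]
orientation: [-179.9, 0.0, 98.6]
contact_force: [-0.1, 0.2, -0.8]
gripper_width: 0.259
grip_force: 28.9
```

```bash
python3 - <<'E'
from h import *
shot('wrist','w4'); shot('side','s4'); a=cv2.imread('pics/w4.png'); b=cv2.imread('pics/s4.png')[120:300,230:450]
cv2.imwrite('pics/v4.png',np.hstack([cv2.resize(a,(440,330)),cv2.resize(b,(360,330))]))
E
```

```text
(no output)
```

View pics/v4.png

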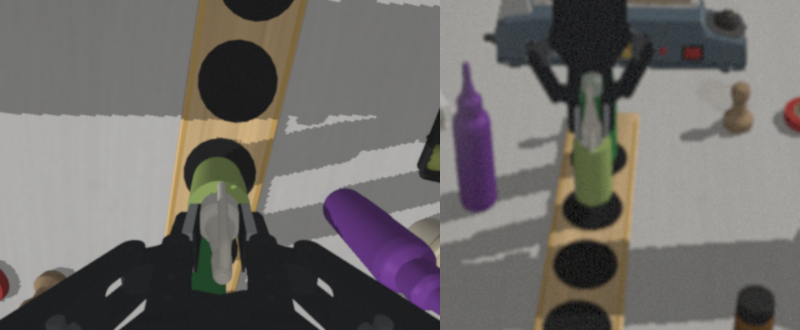

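Emit:
{"name": "apply_moves", "arguments": {"motion": [[0,0,5,0],[0,0,9,0],[0,0,12,0],[0,0,14,0],[0,0,15,0],[0,0,16,0],[0,0,16,0],[0,0,17,0],[0,0,17,0]]}}

```text
time_s: 15.55
tool_pos: [0.6198, 0.0569, 0.1594]
orientation: [180.0, 0.0, 98.6]
contact_force: [-0.5, -0.7, 1.8]
gripper_width: 0.263
grip_force: 29.4
```

Emit:
{"name": "apply_moves", "arguments": {"motion": [[0,0,0,0],[0,0,0,0],[0,0,0,0],[0,0,0,0],[0,0,0,0],[0,0,0,0]], "jaw": -1}}

```text
time_s: 16.15
tool_pos: [0.6196, 0.0567, 0.1589]
orientation: [180.0, 0.0, 98.6]
contact_force: [-0.8, -0.1, -0.9]
gripper_width: 1.003
grip_force: 0.0
```

Emit:
{"name": "apply_moves", "arguments": {"motion": [[0,0,-10,0],[0,0,-35,0],[0,0,-70,0],[0,0,-90,0],[0,0,-90,0],[0,0,-90,0]]}}

```text
time_s: 16.75
tool_pos: [0.6196, 0.0567, 0.2493]
orientation: [180.0, 0.0, 98.6]
contact_force: [-0.6, 0.5, -0.4]
gripper_width: 1.004
grip_force: 0.0
```

Emit:
{"name": "apply_moves", "arguments": {"motion": [[33,-23,0,0.05],[65,-47,0,0.1],[98,-70,0,0.15],[131,-93,0,0.15],[163,-117,0,0.15],[185,-132,0,0.15],[196,-140,0,0.15],[196,-140,40,0.15],[196,-140,60,0.15],[196,-140,60,0.15],[196,-140,60,0.15]]}}

```text
time_s: 17.85
tool_pos: [0.4522, 0.229, 0.1885]
orientation: [-179.9, 0.0, 89.9]
contact_force: [0.8, 0.3, -0.2]
gripper_width: 1.002
grip_force: 0.0
```

```bash
python3 - <<'E'
from h import *
shot('wrist','w5'); cv2.imwrite('pics/v5.png',cv2.imread('pics/w5.png')[60:,100:540])
E
```

```text
(no output)
```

View pics/v5.png

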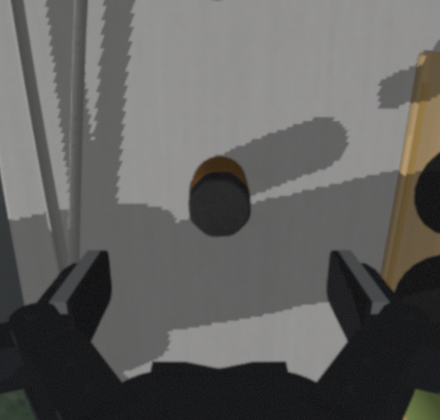

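```bash
python3 - <<'E'
from h import *
print(ph('w5',319.5,264.5,.06))
E
```

```text
[0.453  0.2323 0.06  ]
```

Emit:
{"name": "apply_moves", "arguments": {"motion": [[0,0,30,0],[0,0,60,0],[0,0,85,0],[0,0,99,0],[0,0,99,0],[0,0,99,0]]}}

```text
time_s: 18.5
tool_pos: [0.4528, 0.2301, 0.091]
orientation: [179.9, -0.0, 90.0]
contact_force: [0.2, -0.1, -0.9]
gripper_width: 0.998
grip_force: 0.0
```

Emit:
{"name": "apply_moves", "arguments": {"motion": [[0,0,0,0],[0,0,0,0],[0,0,0,0],[0,0,0,0],[0,0,0,0],[0,0,0,0],[0,0,0,0],[0,0,0,0]], "jaw": 1, "newtons": 30}}

```text
time_s: 19.3
tool_pos: [0.4523, 0.2297, 0.0906]
orientation: [179.9, 0.0, 90.0]
contact_force: [-0.6, -0.9, 6.5]
gripper_width: 0.439
grip_force: 29.8
```

Emit:
{"name": "apply_moves", "arguments": {"motion": [[0,0,-10,0],[0,0,-30,0],[0,0,-60,0],[0,0,-80,0],[-5,10,-90,0],[-16,30,-90,0],[-34,65,-90,0],[-52,100,-90,0],[-71,135,-90,0],[-84,160,-90,0],[-89,170,-90,0],[-89,170,-90,0]]}}

```text
time_s: 20.5
tool_pos: [0.6227, 0.139, 0.179]
orientation: [-179.9, 0.0, 89.8]
contact_force: [-0.4, -1.1, -0.9]
gripper_width: 0.437
grip_force: 30.3
```

Emit:
{"name": "apply_moves", "arguments": {"motion": [[0,0,20,0],[0,0,45,0],[0,0,60,0],[0,0,70,0],[0,0,74,0],[0,0,76,0],[0,0,77,0],[0,0,77,0]]}}

```text
time_s: 21.3
tool_pos: [0.6224, 0.1409, 0.1037]
orientation: [179.9, -0.0, 90.0]
contact_force: [-0.2, 0.3, -0.1]
gripper_width: 0.437
grip_force: 30.3
```

Emit:
{"name": "apply_moves", "arguments": {"motion": [[0,0,1,0],[0,0,1,0]]}}

```text
time_s: 21.5
tool_pos: [0.6224, 0.1409, 0.1036]
orientation: [179.9, 0.0, 90.0]
contact_force: [-2.5, -0.8, 7.1]
gripper_width: 0.436
grip_force: 31.1
```

Emit:
{"name": "apply_moves", "arguments": {"motion": [[0,0,0,0],[0,0,0,0],[0,0,0,0],[0,0,0,0],[0,0,0,0],[0,0,0,0]], "jaw": -1}}

```text
time_s: 22.1
tool_pos: [0.6218, 0.1406, 0.1018]
orientation: [-180.0, 0.0, 90.0]
contact_force: [-1.0, -0.1, -0.1]
gripper_width: 0.996
grip_force: 0.0
```

Emit:
{"name": "apply_moves", "arguments": {"motion": [[0,0,-10,0],[0,0,-35,0],[0,0,-70,0],[0,0,-95,0],[0,0,-95,0],[0,0,-95,0]]}}

```text
time_s: 22.7
tool_pos: [0.6221, 0.1406, 0.1978]
orientation: [179.9, 0.0, 90.0]
contact_force: [-0.2, -0.3, -0.2]
gripper_width: 1.001
grip_force: 0.0
```

Emit:
{"name": "apply_moves", "arguments": {"motion": [[35,-27,0,0],[70,-54,0,0],[105,-81,0,0],[140,-108,0,0],[175,-135,0,0],[205,-158,0,0],[220,-170,0,0],[220,-170,30,0],[220,-170,48,0],[220,-170,48,0],[220,-170,48,0]]}}

```text
time_s: 23.8
tool_pos: [0.4515, 0.3602, 0.1482]
orientation: [-179.9, 0.1, 90.0]
contact_force: [0.3, 0.4, 0.6]
gripper_width: 1.001
grip_force: 0.0
```

```bash
python3 - <<'E'
from h import *
print(bot.sense()['tool_pos'],bot.sense()['orientation']);shot('wrist','w6'); cv2.imwrite('pics/v6.png',cv2.imread('pics/w6.png')[60:,100:540])
E
```

```text
[0.45151451 0.36017881 0.14815403] [-1.79904602e+02  6.11380042e-02  9.00049485e+01]
```

View pics/v6.png

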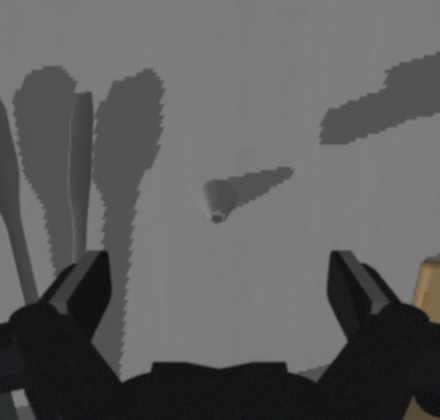

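```bash
python3 - <<'E'
from h import *
print('noz tip',ph('w6',317.5,277,.034),'foot far edge',ph('w6',319,240,0.0),pz('w6',317,275),'tongs',pz('w6',192,230),pz('w6',182,300))
E
```

```text
noz tip [0.4511 0.3615 0.034 ] foot far edge [0.4519 0.3724 0.    ] [0.4507 0.3503 0.0019] tongs [0.3748 0.3788 0.0005] [0.3715 0.3413 0.0199]
```

Emit:
{"name": "apply_moves", "arguments": {"motion": [[0,0,0,0],[0,0,0,0],[0,0,0,0],[0,0,0,0],[0,0,0,0]], "jaw": 0.1, "newtons": 20}}

```text
time_s: 24.35
tool_pos: [0.452, 0.3606, 0.1491]
orientation: [180.0, -0.0, 90.0]
contact_force: [-0.1, -0.3, 0.3]
gripper_width: 0.449
grip_force: 0.0
```

Emit:
{"name": "apply_moves", "arguments": {"motion": [[0,0,25,0],[0,0,45,0],[0,0,60,0],[0,0,68,0],[0,0,72,0],[0,0,72,0]]}}

```text
time_s: 24.95
tool_pos: [0.4519, 0.3607, 0.0767]
orientation: [-180.0, 0.0, 90.0]
contact_force: [0.3, 0.5, -0.2]
gripper_width: 0.449
grip_force: 0.0
```

Emit:
{"name": "apply_moves", "arguments": {"motion": [[0,0,0,0],[0,0,0,0],[0,0,0,0],[0,0,0,0],[0,0,0,0],[0,0,0,0]], "jaw": 1, "newtons": 20}}

```text
time_s: 25.55
tool_pos: [0.4522, 0.3611, 0.0776]
orientation: [179.9, -0.0, 90.0]
contact_force: [-0.9, 0.8, 5.5]
gripper_width: 0.229
grip_force: 20.1
```

Emit:
{"name": "apply_moves", "arguments": {"motion": [[0,0,-5,0],[0,0,-15,0],[0,0,-30,0],[0,0,-50,0],[0,0,-60,0],[0,0,-60,0],[0,0,-60,0]]}}

```text
time_s: 26.25
tool_pos: [0.4519, 0.3603, 0.1369]
orientation: [180.0, 0.0, 90.0]
contact_force: [-0.2, 0.2, -1.1]
gripper_width: 0.225
grip_force: 19.1
```

```bash
python3 - <<'E'
from h import *
shot('wrist','w7'); shot('side','s7'); a=cv2.imread('pics/w7.png')[240:,160:480]; b=cv2.imread('pics/s7.png')[260:440,330:510]
cv2.imwrite('pics/v7.png',np.hstack([cv2.resize(a,(440,330)),cv2.resize(b,(330,330))]))
E
```

```text
(no output)
```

View pics/v7.png

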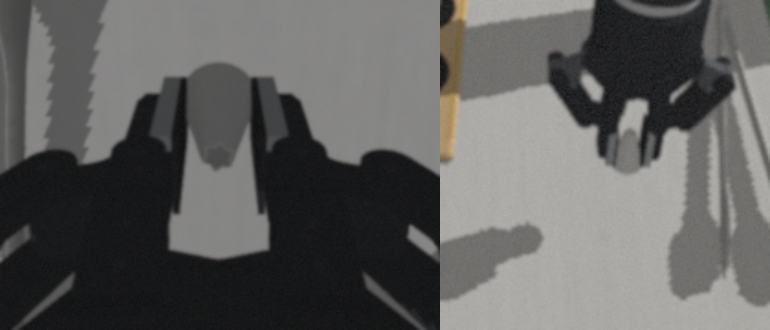

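Emit:
{"name": "apply_moves", "arguments": {"motion": [[-4,5,0,0],[-15,20,0,0],[-38,50,0,0],[-65,85,0,0],[-92,120,0,0],[-116,150,0,0],[-130,167,0,0],[-135,173,0,0],[-135,173,15,0],[-135,173,30,0],[-135,173,37,0],[-135,173,37,0]]}}

```text
time_s: 27.55
tool_pos: [0.6225, 0.2265, 0.0976]
orientation: [-179.8, 0.1, 90.2]
contact_force: [0.0, -1.1, 0.1]
gripper_width: 0.223
grip_force: 19.1
```

```bash
python3 - <<'E'
from h import *
print(bot.sense()['tool_pos'],bot.sense()['gripper_width']);shot('wrist','w8'); shot('side','s8'); a=cv2.imread('pics/w8.png')[120:,100:540]; b=cv2.imread('pics/s8.png')[190:360,240:400]
cv2.imwrite('pics/v8.png',np.hstack([cv2.resize(a,(440,360)),cv2.resize(b,(340,360))]))
E
```

```text
[0.62248583 0.22645934 0.09762407] 0.22332515864755484
```

View pics/v8.png

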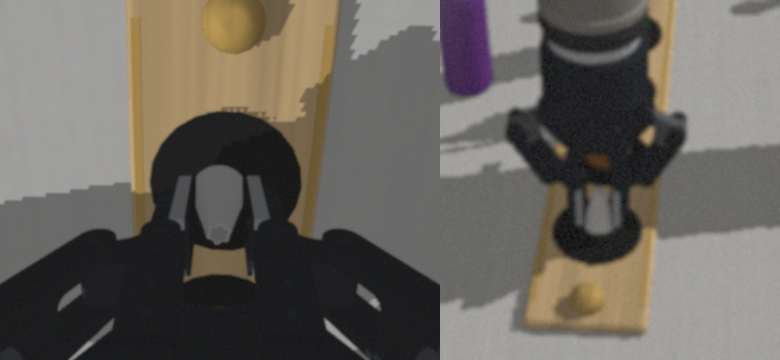

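Emit:
{"name": "apply_moves", "arguments": {"motion": [[0,1,3,0],[0,1,5,0],[0,1,7,0],[0,1,8,0],[0,1,8,0],[0,1,8,0]]}}

```text
time_s: 28.25
tool_pos: [0.6259, 0.2256, 0.0919]
orientation: [180.0, 0.0, 90.0]
contact_force: [-0.1, -0.1, -0.2]
gripper_width: 0.224
grip_force: 19.1
```

Emit:
{"name": "apply_moves", "arguments": {"motion": [[0,0,0.5,0],[0,0,1,0],[0,0,1,0],[0,0,1,0]]}}

```text
time_s: 28.65
tool_pos: [0.6259, 0.2256, 0.0909]
orientation: [180.0, 0.0, 90.0]
contact_force: [0.1, 0.2, 0.8]
gripper_width: 0.221
grip_force: 19.1
```

Emit:
{"name": "apply_moves", "arguments": {"motion": [[0,0,0,0],[0,0,0,0],[0,0,0,0],[0,0,0,0],[0,0,0,0],[0,0,0,0]], "jaw": 0}}

```text
time_s: 29.25
tool_pos: [0.6259, 0.2256, 0.0909]
orientation: [180.0, 0.0, 90.0]
contact_force: [-0.5, -0.1, 0.5]
gripper_width: 0.497
grip_force: 0.0
```

Emit:
{"name": "apply_moves", "arguments": {"motion": [[0,0,-5,0],[0,0,-20,0],[0,0,-50,0],[0,0,-90,0],[0,0,-130,0],[0,-40,-170,0],[0,-80,-200,0],[0,-120,-200,0],[0,-160,-200,0],[0,-160,-200,0]]}}

```text
time_s: 30.25
tool_pos: [0.4603, 0.2268, 0.292]
orientation: [-180.0, 0.2, 90.3]
contact_force: [1.0, -0.8, 0.5]
gripper_width: 0.497
grip_force: 0.0
```

```bash
python3 - <<'E'
from h import *
shot('wrist','w9'); shot('side','s9'); a=cv2.imread('pics/w9.png'); b=cv2.imread('pics/s9.png')[140:350,230:440]
cv2.imwrite('pics/v9.png',np.hstack([cv2.resize(a,(440,400)),cv2.resize(b,(360,400))]))
for f in('scene0',): pass
def cloud(f):
    c=np.load('pics/%s.npz'%f); z=c['z'];v,u=np.nonzero(z>0)
    p=cv2.undistortPoints(np.stack([u,v],1)[:,None].astype(float),c['K'],c['d'])[:,0]
    return (np.c_[p,np.ones(len(p))]*z[v,u][:,None])@c['M'][:3,:3].T+c['M'][:3,3]
shot('scene','n9')
for f in('s9','n9'):
    P=cloud(f); r=np.load('pics/%s.npz'%f)['M'][:2,0]
    for n,c,zz in(('tall',(.617,-.028),(.04,.163)),('short',(.620,.057),(.04,.135)),('jar',(.6225,.1415),(.03,.068)),('noz',(.6255,.226),(.02,.042))):
        Q=P[(np.hypot(*(P[:,:2]-c).T)<.04)&(P[:,2]>.016)]
        if len(Q)<10: print(f,n,'none');continue
        o=[Q[:,2].max().round(3)]
        for a in zz:
            s=Q[abs(Q[:,2]-a)<.005]
            if len(s)>2: w=s[:,:2]@r;o.append(((s[w.argmin()]+s[w.argmax()])*500)[:2].round().tolist())
        print(f,n,o)
E
```

```text
s9 tall [np.float64(0.181), [618.0, -28.0], [618.0, -28.0]]
s9 short [np.float64(0.144), [620.0, 57.0], [619.0, 58.0]]
s9 jar [np.float64(0.076), [624.0, 147.0], [624.0, 143.0]]
s9 noz [np.float64(0.048), [625.0, 237.0], [627.0, 227.0]]
n9 tall [np.float64(0.18), [613.0, -36.0], [615.0, -33.0]]
n9 short [np.float64(0.143), [617.0, 53.0], [619.0, 62.0]]
n9 jar [np.float64(0.075), [622.0, 139.0], [625.0, 142.0]]
n9 noz [np.float64(0.047), [627.0, 223.0], [626.0, 224.0]]
```

View pics/v9.png

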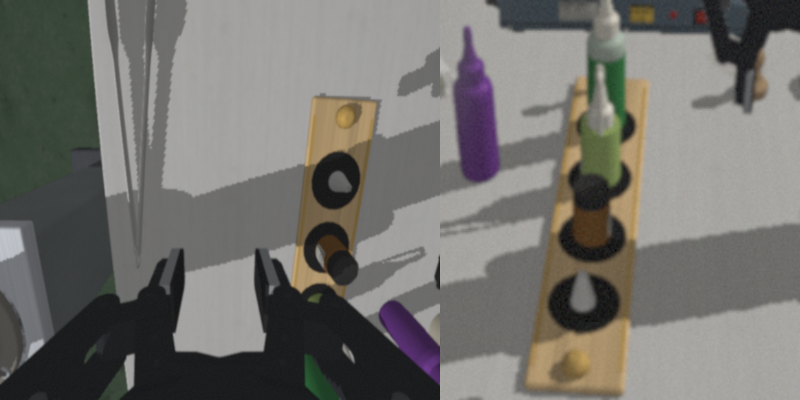

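```bash
python3 -c "
from h import *
print(close_job())"
```

```text
the job is handed in; nothing more can be done
None
```

All four items stand upright on their own discs, stepping down from the tall post: tall bottle, short bottle, jar, nozzle. The last camera check put them within the 14 mm allowed, and I handed the job in at about 30 s; `close_job()` returned no verdict.

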